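# Stand the slumped slide box back up in its rack

## Task

The red slide box has slumped over in the rack. Without gripping or lifting it, gently push it with the fingers until it stands upright, snug against the row of three standing boxes, and is square and fully home against the rack's back rail. Leave the other boxes standing where they are and do not disturb the things around the rack.

Things in the scene. Friction and masses are not known exactly. Their poses are not given: they have to be found in the camera images.
- rack: Dark blue-grey steel rack, fixed. Origin on the bench; x to its back, y to its closed left end, z up. Floor 3 mm thick, x -0.089 to 0.081, y -0.177 to 0.153. Left end panel: inner face y = 0.150, 88 mm high. Low back rail (stop for the boxes): inner face x = 0.074, 33 mm high. Front open; right end has only a 13 mm high lip at y = -0.175.
- red_home (a point): Where the red box's origin belongs, on the rack's floor at x = 0.004, y = 0.021 in the rack's frame: against the back rail and the row of three (up to 3 mm further left if the row closes up).
- red_foot (a point): Middle of the red box's lower -y edge, 18 mm to the -y side of its origin. In the slumped box it is in the air, 17 to 24 mm above the rack's floor, the part farthest to the right; pushed there towards the row, the box slides in and stands up, then stays up by itself.
- box_red: Smooth plastic slide box, 140 long (x) x 36 thick (y) x 82 mm high (z), 0.2 kg; cream half at +y, red lid half at -y, white label at its -x end. Origin: centre of its underside when upright. Starts with its foot slid out to the right (rack -y), leaning 0.5 to 0.7 rad towards the row (+y) on its lower +y edge, its top against the nearest box, and 20 to 45 mm proud at the front.
- box_blue: Smooth plastic slide box, 140 long (x) x 36 thick (y) x 82 mm high (z), 0.2 kg; cream half at +y, blue lid half at -y, white label at its -x end. Origin: centre of its underside when upright. One of three upright side by side in the rack, in any order, 1 mm apart, centres at y = 0.057, 0.094, 0.131 in the rack's frame.
- box_green: Smooth plastic slide box, 140 long (x) x 36 thick (y) x 82 mm high (z), 0.2 kg; cream half at +y, green lid half at -y, white label at its -x end. Origin: centre of its underside when upright. One of three upright side by side in the rack, in any order, 1 mm apart, centres at y = 0.057, 0.094, 0.131 in the rack's frame.
- box_grey: Smooth plastic slide box, 140 long (x) x 36 thick (y) x 82 mm high (z), 0.2 kg; cream half at +y, dark grey lid half at -y, white label at its -x end. Origin: centre of its underside when upright. One of three upright side by side in the rack, in any order, 1 mm apart, centres at y = 0.057, 0.094, 0.131 in the rack's frame.
- oil_bottle: Loose amber immersion-oil bottle, diameter 34, height 75 mm, standing on the bench to the right of the rack, about 0.23 to 0.30 m from the rack's origin; origin at the centre of its base.
- dish_stack: Loose stack of four clear Petri dishes that counts as one piece, diameter 90, height 62 mm, standing left of the rack; origin at the centre of its base.
- tip_box: Loose blue pipette-tip box, 122 x 84 x 62 mm, far left on the bench; origin at the centre of its underside.
- marker: Loose white marker pen with black cap, 135 mm long, 13 mm thick, lying on the bench in front of the rack; origin under its middle, x along it.

How it is judged:
By the outcome, as a careful person would: the job done as asked, in the order asked, and still so for the second after the job is handed in, with the robot touching nothing.
It also fails if it takes over 51 s, if anything falls off the work surface, if the arm or the gripper's body presses on something with over 40 N, if the wrist force passes 120 N, or if a joint passes its speed limit or range.

## Robot

A 7-joint arm with a two-finger parallel gripper is mounted at the origin on the work surface. World frame = base frame: x ahead of the robot, y to its left, z up, the work surface at z = 0. Lengths are in m, angles in rad, forces in N, time in s.
With the tool pointing down it reaches from about 0.4 to 0.875 m from the base axis. Payload 19.3 kg.
Tool frame: the origin (TCP) lies between the finger pads; the fingertips stand 17 mm ahead of it and the grasp point (between the pads) lies 2 mm behind it; z points along the fingers, y is the line along which they close (so a half turn about z gives the same grasp; the last joint's range is limited). The gripper opens to 85 mm and grips with 20 to 120 N. Pads are 22 mm wide; open, the fingers measure 114 mm over their backs; the gripper's body (76 mm by 85 mm) begins 54 mm behind the grasp point. The pads swing forward as they close: fully open they stand 13 mm farther back than shut.
Start: joints at [-1.377, 0.521, -0.036, 1.599, 0.021, 1.021, -0.113], TCP at [0.163, 0.603, 0.248] pointing down, gripper open.
Joint ranges: [-2.91, 2.91], [-0.3, 2.13], [-1.5, 1.42], [0.17, 2.43], [-1.26, 4.41], [0.16, 1.93], [-2.52, 2.52]. Speed limits (rad/s): [1.89, 1.89, 2.39, 2.39, 3.01, 3.01, 3.01].

## Interface

Orientations are given as [roll, pitch, yaw] about the fixed x, y, z axes, in that order (R = Rz(yaw) Ry(pitch) Rx(roll)).
In Python, from workcell import bot gives the robot as it stands.
- The arm moves only by the shell command python3 -m inch 'ROWS' [FORCE]. ROWS is JSON, a list of rows, each a list of 7 numbers: the shift along the tool's x, y, z in units of 200 mm (1.0 is 200 mm), then the turn, a rotation vector about the tool's x, y, z in units of 90 degrees (1.0 is 90 degrees), then the opening, from 0 (shut) to 1 (fully open). In form: [[x, y, z, rx, ry, rz, grip], ...]. A call has 1 to 20 rows; each row is the pose to reach, as a shift and turn from the pose commanded when the call began, along the tool's axes at that moment; what a row does not reach only later rows make up. A row lasts 1/8 s, in which the tool goes at most 62.5 mm and 10.7 degrees, less where a joint would pass 70% of its speed; a pose out of reach is approached as far as the arm can. A call with a number of a shift or a turn outside -1 to 1 is refused whole. A call with a gripper value outside its range is refused whole. The fingers move at their own pace and stop on an object; FORCE is the grip in N (left out, the last holds). Time passes only in rows, so rows that repeat a pose let the fingers close. It gives the time, the measured TCP pose, the force, the opening and the grip force at its end, in the units of the state.
- bot.observe(): the state, without advancing time (a new reading comes with each control period).
- bot.grab_frame(name): name is "scene" or "top" or "wrist"; returns a dict with "img" (384x512x3 uint8, red, green, blue), "z_map" (384x512 float32, m along the optical axis (not along the pixel's ray), 0 where there is no reading), "vfov" (degrees; the focal length in pixels is half the picture's height over the tangent of half this angle, whatever the lens; pixels are square), "cx", "cy" (the principal point, pixels), "rvec" (rotation vector, rad) and "tvec" (3), from world to camera coordinates, as OpenCV has them. Camera axes: x right, y down, z forward; pixel columns grow to the right and rows downward; lengths in m; the calibration is good to about 2 mm. A picture is of the moment at which its call begins.
- bot.job_done(): hands the job in; it is judged then, once.
The state is a dict: "clock": time; "qpos": joint angles; "qd": joint speeds; "joint_efforts": joint torques, N m; "position": TCP position; "tool_rot": TCP orientation; "force": force on the tool from outside, world axes, zero at the start; "moment": the same for the moment, N m; "grip_width": finger opening in m; "finger_force": force on a finger pad.
Only numpy, scipy, OpenCV 4.12 (cv2) and the standard library are available. Lean on these libraries where they do the work, as an engineer would, in place of code of your own. Each camera call takes 0.05 s, during which the arm holds its last target. There are 200 camera calls.

## Working session

There is one attempt and no reset: what is moved stays moved. The work goes in short steps, Python scripts to look and compute and a shell command to move; the robot and the scene stay as the last step left them, time stands still between calls to the robot, and variables do not carry over. Pictures are saved under pics/ and viewed, at most 10 in all, crops included, and the job is handed in when it is done.

```bash
mkdir -p pics; cat > h.py <<'E'
import numpy as np,cv2
from workcell import bot
def grab(n):
    f=bot.grab_frame(n); H=f["img"].shape[0]
    f["f"]=H/2/np.tan(np.radians(f["vfov"])/2); f["R"]=cv2.Rodrigues(np.array(f["rvec"],float))[0]; f["t"]=np.array(f["tvec"],float).ravel()
    return f
def save(f,name): cv2.imwrite("pics/"+name+".png",f["img"][:,:,::-1])
def cloud(f):
    z=f["z_map"];v,u=np.mgrid[:z.shape[0],:z.shape[1]]
    p=np.stack([(u-f["cx"])/f["f"]*z,(v-f["cy"])/f["f"]*z,z],-1)
    return (p-f["t"])@f["R"]
def ray(f,u,v,h):
    c=-f["R"].T@f["t"]; d=f["R"].T@np.array([(u-f["cx"])/f["f"],(v-f["cy"])/f["f"],1])
    return c+d*(h-c[2])/d[2]
E
python3 - <<'E'
from h import *
s=bot.observe(); print({k:np.round(v,3) for k,v in s.items()})
a=grab("scene");b=grab("top")
im=np.vstack([a["img"],b["img"]])
cv2.imwrite("pics/a.png",cv2.resize(np.hstack([a["img"],b["img"]]),(800,300))[:,:,::-1])
save(b,"top0"); save(a,"scene0")
for f in(a,b): print(-f["R"].T@f["t"],f["R"][2],f["f"])
E
```

```text
{'clock': np.float64(0.0), 'qpos': array([-1.377,  0.522, -0.036,  1.6  ,  0.021,  1.021, -0.113]), 'qd': array([ 0.   , -0.   , -0.   , -0.001,  0.001,  0.001, -0.   ]), 'joint_efforts': array([ 1.0000e-03, -9.2709e+01,  1.9800e+00, -3.6993e+01,  1.8000e-02,
        8.0000e-03, -0.0000e+00]), 'position': array([0.163, 0.603, 0.248]), 'tool_rot': array([-3.14 ,  0.   ,  2.878]), 'force': array([-0.577,  0.674,  0.067]), 'moment': array([-0.014, -0.028, -0.047]), 'finger_force': np.float64(0.0), 'grip_width': np.float64(0.085)}
[1.33995445 0.19534008 0.78213696] [-0.73024079 -0.0671251  -0.67988426] 394.25471677168395
[0.37026708 0.1242531  1.2664909 ] [ 0.17829904  0.01696849 -0.98383003] 490.7180491178267
```

View pics/top0.png

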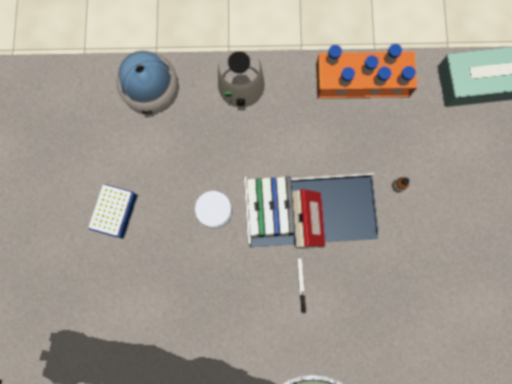

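View pics/scene0.png

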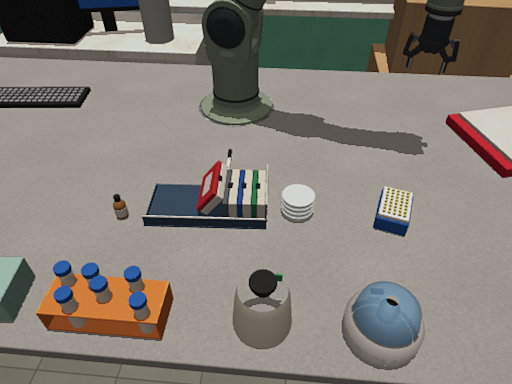

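The top view shows the rack at about (246–377, 175–245), with the row at its left. The red box leans at (295–325, 190–247), the bottle is at (402,184), the marker at (301,285) and the dishes at (213,209). The scene view shows the same from the far side.

```bash
python3 - <<'E'
from h import *
for n in("top","scene"):
    f=grab(n);P=cloud(f);im=f["img"].astype(int);hsv=cv2.cvtColor(f["img"],cv2.COLOR_RGB2HSV)
    sl=(slice(165,260),slice(240,420)) if n=="top" else (slice(150,235),slice(140,275))
    m=np.zeros(P.shape[:2],bool);m[sl]=1
    r=im[...,0];g=im[...,1];b=im[...,2]
    red=m&(r>90)&(g<60)&(b<70)
    blue=m&(b-r>10)&(b<130)&(P[...,2]<.02)
    white=m&(im.min(-1)>150)
    print(n,"red",red.sum(),"floor",blue.sum(), "floor z",np.median(P[blue][:,2]))
    q=P[blue]; rc=cv2.minAreaRect((q[:,:2]*1000).astype(np.float32)); print("floor rect",rc,np.round(cv2.boxPoints(rc)))
    pts=P[red]; 
    print("red min/max",pts.min(0).round(3),pts.max(0).round(3))
    # plane of lid
    c=pts.mean(0);u,s,vt=np.linalg.svd(pts-c,full_matrices=False);print("normal",vt[2].round(3),s.round(3))
    rc=cv2.minAreaRect((pts[:,:2]*1000).astype(np.float32));print(rc,np.round(cv2.boxPoints(rc)))
    if n=="top":
        # back rail: points between 0.025 and .04 high
        k=m&(P[...,2]>.022)&(P[...,2]<.042)&(P[...,1]<c[1]-.04)&(np.hypot(P[...,0]-c[0],P[...,1]-c[1])<.2)
        q=P[k]; l=cv2.fitLine(q[:,:2].astype(np.float32),cv2.DIST_HUBER,0,.001,.001).ravel();print("rail",len(q),l,q.min(0),q.max(0))
        mk=(P[...,2]>.003)&(P[...,2]<.03)
        for nm,(u0,u1,v0,v1) in dict(marker=(290,315,255,318),bottle=(388,416,172,196),dish=(190,236,188,232)).items():
            z=np.zeros_like(m);z[v0:v1,u0:u1]=1;q=P[z&(P[...,2]>.005)];print(nm,len(q),q.min(0).round(3),q.max(0).round(3),q.mean(0).round(3))
        print(np.linalg.norm(P[184,402]-P[184,402]))
E
```

```text
top red 712 floor 2997 floor z 0.0031262836894317943
floor rect ((554.3002319335938, -10.997787475585938), (162.12008666992188, 325.821533203125), 3.1625053882598877) [[ 464.  147.]
 [ 482. -178.]
 [ 644. -169.]
 [ 626.  156.]]
red min/max [ 0.37  -0.235  0.029] [0.619 0.124 1.266]
normal [-0.015  0.96  -0.281] [1.386 1.164 0.563]
((538.9948120117188, -20.690536499023438), (138.52249145507812, 432.69097900390625), 35.89764404296875) [[ 356.  114.]
 [ 610. -237.]
 [ 722. -155.]
 [ 468.  195.]]
rail 116 [ 0.06130183 -0.9981193   0.63960433 -0.10804677] [ 0.63483825 -0.16619603  0.02247067] [ 0.64505585 -0.04425928  0.04131667]
marker 297 [ 0.294 -0.012  0.005] [0.437 0.124 1.266] [0.366 0.022 0.032]
bottle 219 [ 0.37  -0.274  0.005] [0.653 0.124 1.266] [ 0.61  -0.23   0.057]
dish 1136 [0.37  0.124 0.005] [0.616 0.305 1.266] [0.549 0.238 0.072]
0.0
scene red 393 floor 2330 floor z 0.004105986096014456
floor rect ((519.8170166015625, -13.736434936523438), (247.893798828125, 325.90228271484375), 3.6713600158691406) [[ 386.  141.]
 [ 407. -184.]
 [ 654. -168.]
 [ 633.  157.]]
red min/max [ 0.463 -0.046 -0.   ] [0.598 0.024 0.092]
normal [-0.04   0.765 -0.642] [0.846 0.574 0.056]
((530.4756469726562, -11.804813385009766), (133.33859252929688, 64.40330505371094), 3.2761566638946533) [[462.  17.]
 [466. -48.]
 [599. -40.]
 [595.  24.]]
```

```bash
python3 - <<'E'
import cv2
a=cv2.imread("pics/top0.png")[165:260,238:385];b=cv2.imread("pics/scene0.png")[145:235,138:282]
cv2.imwrite("pics/crop.png",cv2.vconcat([cv2.resize(a,(460,297),interpolation=2),cv2.resize(b,(460,287),interpolation=2)]))
E
```

```text
(no output)
```

View pics/crop.png

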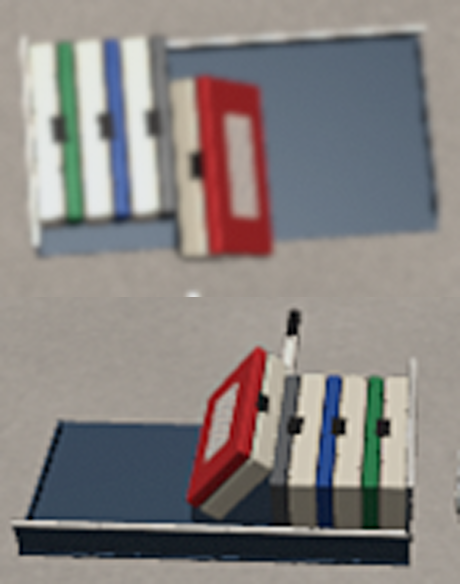

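The crop shows the row in green, blue, grey order from the left end, with red leaning on grey and proud at the front. Next I clean up the red and rack numbers, working in the rack frame.

```bash
cat >> h.py <<'E'
from scipy.spatial.transform import Rotation as Ro
YAW=0.058; O=np.array([.561,.003,0])
RZ=Ro.from_euler('z',YAW).as_matrix()
def loc(p): return (p-O)@RZ
def wor(p): return RZ@np.array(p)+O
def goto(target,phi=0.,psi=0.,turn=0.):
    """units for a move to the rack-frame TCP target; phi tips the fingers to +y, psi to +x"""
    s=bot.observe(); R0=Ro.from_euler('xyz',s["tool_rot"]).as_matrix()
    A=RZ@Ro.from_euler('z',np.pi+turn).as_matrix()@Ro.from_euler('x',np.pi).as_matrix()
    R1=Ro.from_rotvec([phi,-psi,0]).as_matrix(); R1=RZ@R1@RZ.T@A
    d=R0.T@(wor(target)-s["position"]); w=Ro.from_matrix(R0.T@R1).as_rotvec()
    print("units",(d/.2).round(3),(w/(np.pi/2)).round(3),"| now local",loc(s["position"]).round(4),"F",np.round(s["force"],1),"t",round(s["clock"],2))
def masks(f):
    P=cloud(f);ok=(f["z_map"]>0)&(np.abs(loc(P)[...,0])<.2)&(np.abs(loc(P)[...,1])<.2)
    i=f["img"].astype(int);r,g,b=i[...,0],i[...,1],i[...,2]
    return loc(P),ok,dict(red=ok&(r>80)&(g<60)&(b<70)&(P[...,2]>.005),green=ok&(g-r>40)&(P[...,2]>.05),blue=ok&(b-r>60)&(P[...,2]>.05),floor=ok&(b-r>10)&(P[...,2]<.012))
E
python3 - <<'E'
from h import *
for n in("top","scene"):
    f=grab(n);L,ok,M=masks(f);print(n)
    for k,m in M.items():
        if m.sum()<5: continue
        q=L[m]; print(k,m.sum(),np.percentile(q,[1,50,99],axis=0).round(4).tolist())
    q=L[M["red"]];c=np.median(q,0);q=q[np.linalg.norm(q-c,axis=1)<.1]
    print("foot pts",q[q[:,1]<np.percentile(q[:,1],4)].mean(0).round(4),"yawfit",np.polyfit(*q[q[:,2]>np.percentile(q[:,2],90)][:,:2].T,1).round(4))
    if n=="top":
        m=ok&(L[...,1]>.045)&(L[...,1]<.145)&(L[...,2]>.075);q=L[m];print("row tops",np.percentile(q,[1,50,99],axis=0).round(4).tolist())
        for a in(.05,.1,.13):
            pass
        for y0 in(.05,.07,.09,.11,.13):
            s=q[abs(q[:,1]-y0)<.008];print("row x-range",y0,s[:,0].min().round(4),s[:,0].max().round(4))
        h,e=np.histogram(L[ok&(L[...,1]<-.06)&(L[...,2]>.02)][:,0],np.arange(.06,.09,.002));print("rail",h,e.round(3))
goto([-.12,.45,.248]); 
E
```

```text
top
red 707 [[-0.1011, -0.034, 0.0316], [-0.0361, 0.0033, 0.0792], [0.0326, 0.0189, 0.0908]]
green 215 [[-0.0673, 0.1156, 0.0803], [-0.004, 0.1202, 0.0851], [0.066, 0.1252, 0.0909]]
blue 195 [[-0.0675, 0.0793, 0.0806], [-0.006, 0.0835, 0.0851], [0.0658, 0.0882, 0.0895]]
floor 3798 [[-0.0883, -0.1742, -0.0031], [-0.0116, -0.0968, 0.003], [0.0718, 0.1381, 0.0093]]
foot pts [-0.0265 -0.0336  0.0331] yawfit [-0.0051  0.0123]
row tops [[-0.0683, 0.0458, 0.0784], [-0.0012, 0.0946, 0.0848], [0.0688, 0.1439, 0.0904]]
row x-range 0.05 -0.0694 0.0693
row x-range 0.07 -0.069 0.0709
row x-range 0.09 -0.0696 0.0689
row x-range 0.11 -0.0685 0.0706
row x-range 0.13 -0.0689 0.0696
rail [ 0  0  0  0  1 54 37 26  0  0  0  0  0  0] [0.06  0.062 0.064 0.066 0.068 0.07  0.072 0.074 0.076 0.078 0.08  0.082
 0.084 0.086 0.088]
scene
red 398 [[-0.0971, -0.0373, 0.0274], [-0.0117, 0.0012, 0.077], [0.0361, 0.0188, 0.0901]]
green 152 [[-0.0636, 0.1119, 0.0734], [0.012, 0.1185, 0.0851], [0.0695, 0.1247, 0.0885]]
blue 150 [[-0.0632, 0.0758, 0.08], [0.0138, 0.0816, 0.0854], [0.0704, 0.0877, 0.0879]]
floor 2059 [[-0.0878, -0.1741, -0.0], [0.0057, -0.0916, 0.0038], [0.0792, 0.1371, 0.0112]]
foot pts [-0.0137 -0.0369  0.0292] yawfit [-0.0109  0.0122]
units [-1.423e+00 -4.340e-01  1.000e-03] [-0.    -0.    -0.205] | now local [-0.3626  0.6223  0.2481] F [-0.3  0.9 -0.7] t 0.3
```

```bash
sed -i 's/O=np.array(\[.561,.003,0\])/O=np.array([.557,.003,0])/' h.py
python3 -m inch '[[-1,-1,0,0,0,-0.205,0],[-1,-1,0,0,0,-0.205,0],[-1,-1,0,0,0,-0.205,0],[-1,-1,0,0,0,-0.205,0],[-1,-1,0,0,0,-0.205,0],[-1,-1,0,0,0,-0.205,0],[-1,-1,0,0,0,-0.205,0],[-1,-1,0,0,0,-0.205,0]]'
python3 -c "
from h import *
goto([-.03,-.1,.15])"
```

```text
clock: 1.3
position: [0.3033, 0.359, 0.2482]
tool_rot: [3.141, -0.0, -3.082]
force: [-0.2, -1.0, 0.6]
grip_width: 0.0003
finger_force: 0.0
units [-1.009 -2.353  0.491] [ 0.    -0.     0.001] | now local [-0.2326  0.3701  0.2482] F [-0.2 -1.   0.6] t 1.3
```

```bash

python3 -m inch '[[-0.95,-1,0,0,0,0,0],[-0.95,-1,0,0,0,0,0],[-0.95,-1,0,0,0,0,0],[-0.95,-1,0,0,0,0,0],[-0.95,-1,0,0,0,0,0],[-0.95,-1,0,0,0,0,0],[-0.95,-1,0,0,0,0,0]]'
python3 -m inch '[[-0.05,-1,0,0,0,0,0],[-0.05,-1,0,0,0,0,0],[-0.05,-1,0,0,0,0,0],[-0.05,-1,0,0,0,0,0],[-0.05,-1,0,0,0,0,0],[-0.05,-1,0,0,0,0,0]]'
python3 -c "
from h import *
goto([-.03,-.1,.12],.4)"
```

```text
clock: 2.17
position: [0.5046, 0.1707, 0.2481]
tool_rot: [3.141, -0.001, -3.082]
force: [-0.9, -0.5, 0.2]
grip_width: -0.0
finger_force: 0.0
clock: 2.92
position: [0.5268, -0.0273, 0.2483]
tool_rot: [3.141, -0.0, -3.08]
force: [0.4, -0.2, 0.5]
grip_width: -0.0
finger_force: 0.0
units [-0.009 -0.358  0.641] [-0.254 -0.     0.002] | now local [-0.0319 -0.0285  0.2483] F [ 0.4 -0.2  0.5] t 2.92
```

```bash

python3 -m inch '[[0,-0.36,0.2,-0.1,0,0,0],[0,-0.36,0.4,-0.255,0,0,0],[0,-0.36,0.64,-0.255,0,0,0],[0,-0.36,0.64,-0.255,0,0,0],[0,-0.36,0.64,-0.255,0,0,0],[0,-0.36,0.64,-0.255,0,0,0]]'
python3 - <<'E'
from h import *
f=grab("scene");save(f,"s1");a=f["img"][110:240,120:290];cv2.imwrite("pics/s1c.png",cv2.resize(a,None,fx=3,fy=3,interpolation=2)[:,:,::-1])
goto([-.03,-.1,.030],.4);goto([-.03,-.07,.030],.4)
E
```

```text
clock: 3.68
position: [0.5323, -0.0996, 0.1224]
tool_rot: [2.742, 0.003, -3.08]
force: [-0.0, 0.1, -0.7]
grip_width: 0.0
finger_force: 0.0
units [-0.002 -0.174  0.428] [-0.001  0.001  0.003] | now local [-0.0307 -0.1012  0.1224] F [ 0.7  0.3 -0.1] t 3.73
units [-0.002 -0.036  0.486] [-0.001  0.001  0.003] | now local [-0.0307 -0.1012  0.1224] F [ 0.7  0.3 -0.1] t 3.73
```

View pics/s1c.png

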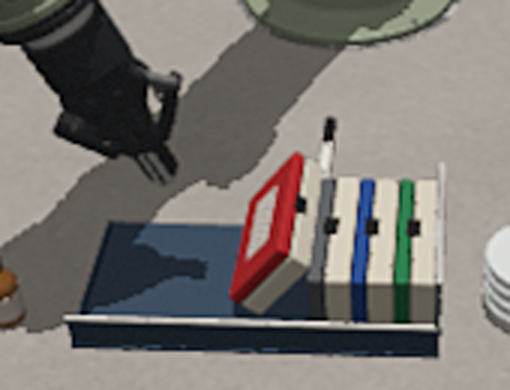

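The fingertips at (165,175) in the crop are tilted the right way, to the right of the red box, and its foot is at (235,300).

```bash

python3 -m inch '[[0,-0.17,0.2,0,0,0,0],[0,-0.17,0.43,0,0,0,0],[0,-0.17,0.43,0,0,0,0],[0,-0.12,0.45,0,0,0,0],[0,-0.08,0.467,0,0,0,0],[0,-0.06,0.475,0,0,0,0],[0,-0.04,0.484,0,0,0,0],[0,-0.02,0.493,0,0,0,0],[0,-0.01,0.498,0,0,0,0],[0,-0.01,0.498,0,0,0,0]]'
python3 - <<'E'
from h import *
goto([-.03,-.05,.030],.4);goto([-.03,-.02,.030],.4)
f=grab("scene");a=f["img"][110:240,120:290];cv2.imwrite("pics/s2c.png",cv2.resize(a,None,fx=3,fy=3,interpolation=2)[:,:,::-1])
E
```

```text
clock: 4.97
position: [0.5288, -0.0644, 0.0277]
tool_rot: [2.741, -0.0, -3.083]
force: [-0.0, -0.2, -0.1]
grip_width: 0.0001
finger_force: 0.0
units [-0.01   0.077  0.02 ] [ 0. -0.  0.] | now local [-0.0321 -0.0657  0.0277] F [-0.  -0.2 -0.1] t 4.97
units [-0.01   0.215  0.079] [ 0. -0.  0.] | now local [-0.0321 -0.0657  0.0277] F [-0.  -0.2 -0.1] t 4.97
```

View pics/s2c.png

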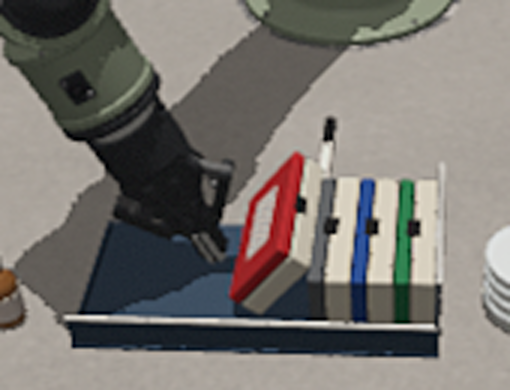

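The tip at (218,258) is beside the foot, but the outer knuckle at (228,170) would touch an upright box first. I'll back off and turn the gripper a quarter turn so the knuckles lie along the box.

```bash

python3 - <<'E'
from h import *
print(bot.observe()["qpos"].round(2))
for t in(1,-1): goto([-.03,-.11,.05],.42,0,t*np.pi/2)
E
```

```text
[ 0.31  0.79 -0.11  1.88 -0.52  0.65  2.3 ]
units [-0.01  -0.16  -0.189] [-0.01 -0.01 -1.  ] | now local [-0.032  -0.0659  0.0277] F [ 0.2 -0.2  0.6] t 5.03
units [-0.01  -0.16  -0.189] [-0.01  0.01  1.  ] | now local [-0.032  -0.0659  0.0277] F [ 0.2 -0.2  0.6] t 5.03
```

```bash

python3 -m inch '[[0,-0.16,-0.19,0,0,0,0],[0,-0.16,-0.19,0,0,0.1,0],[0,-0.16,-0.19,-0.01,0.01,0.2,0],[0,-0.16,-0.19,-0.01,0.01,0.3,0],[0,-0.16,-0.19,-0.01,0.01,0.4,0],[0,-0.16,-0.19,-0.01,0.01,0.5,0],[0,-0.16,-0.19,-0.01,0.01,0.6,0],[0,-0.16,-0.19,-0.01,0.01,0.7,0],[0,-0.16,-0.19,-0.01,0.01,0.8,0],[0,-0.16,-0.19,-0.01,0.01,0.9,0],[0,-0.16,-0.19,-0.01,0.01,1,0],[0,-0.16,-0.19,-0.01,0.01,1,0]]'
python3 - <<'E'
from h import *
print(bot.observe()["qpos"].round(2))
for y in(-.11,-.07,-.05,-.02):goto([-.03,y,.030],.42,0,-np.pi/2)
f=grab("scene");a=f["img"][110:240,120:290];cv2.imwrite("pics/s3c.png",cv2.resize(a,None,fx=3,fy=3,interpolation=2)[:,:,::-1])
E
```

```text
clock: 6.52
position: [0.5314, -0.1087, 0.0502]
tool_rot: [-3.141, -0.42, 1.63]
force: [1.1, 0.5, 0.2]
grip_width: -0.0002
finger_force: 0.0
[ 0.09  0.82  0.32  1.84 -0.84  0.89  1.06]
units [-0.041  0.01   0.092] [-0.    -0.     0.001] | now local [-0.032  -0.11    0.0502] F [1.1 0.5 0.2] t 6.53
units [0.142 0.01  0.174] [-0.    -0.     0.001] | now local [-0.032  -0.11    0.0502] F [1.1 0.5 0.2] t 6.53
units [0.233 0.011 0.214] [-0.    -0.     0.001] | now local [-0.032  -0.11    0.0502] F [1.1 0.5 0.2] t 6.53
units [0.37  0.011 0.276] [-0.    -0.     0.001] | now local [-0.032  -0.11    0.0502] F [1.1 0.5 0.2] t 6.53
```

View pics/s3c.png

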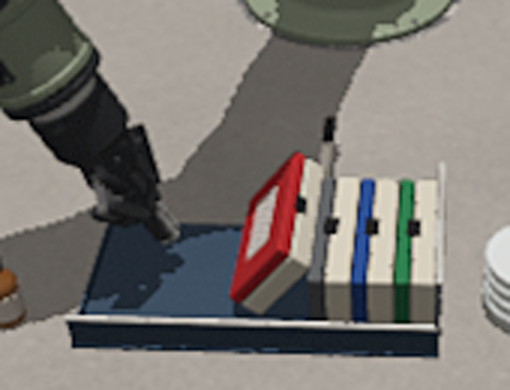

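The knuckles are now out of the way, with a slim profile at (165,235). Now the slow push.

```bash

python3 -m inch '[[-0.041,0.01,0.092,0,0,0,0],[0.05,0.01,0.133,0,0,0,0],[0.11,0.01,0.16,0,0,0,0],[0.142,0.01,0.174,0,0,0,0],[0.16,0.01,0.182,0,0,0,0],[0.175,0.01,0.188,0,0,0,0],[0.19,0.01,0.195,0,0,0,0],[0.205,0.01,0.202,0,0,0,0],[0.22,0.01,0.208,0,0,0,0],[0.235,0.01,0.215,0,0,0,0],[0.25,0.01,0.222,0,0,0,0]]'
python3 - <<'E'
from h import *
for y in(-.04,-.03,-.02):goto([-.03,y,.030],.42,0,-np.pi/2)
f=grab("scene");L,ok,M=masks(f);q=L[M["red"]];print(np.percentile(q,[1,50,99],axis=0).round(4).tolist())
a=f["img"][110:240,120:290];cv2.imwrite("pics/s4c.png",cv2.resize(a,None,fx=3,fy=3,interpolation=2)[:,:,::-1])
E
```

```text
clock: 7.95
position: [0.5297, -0.0454, 0.03]
tool_rot: [-3.141, -0.419, 1.628]
force: [0.0, -2.9, -3.5]
grip_width: 0.0003
finger_force: 2.3
units [0.031 0.    0.014] [ 0.  0. -0.] | now local [-0.0301 -0.0468  0.03  ] F [ 0.  -2.9 -3.5] t 7.95
units [0.077 0.    0.034] [ 0.  0. -0.] | now local [-0.0301 -0.0468  0.03  ] F [ 0.  -2.9 -3.5] t 7.95
units [0.122 0.    0.054] [ 0.  0. -0.] | now local [-0.0301 -0.0468  0.03  ] F [ 0.  -2.9 -3.5] t 7.95
[[-0.0949, -0.0311, 0.0259], [-0.0073, 0.004, 0.0817], [0.0412, 0.0201, 0.0945]]
```

View pics/s4c.png

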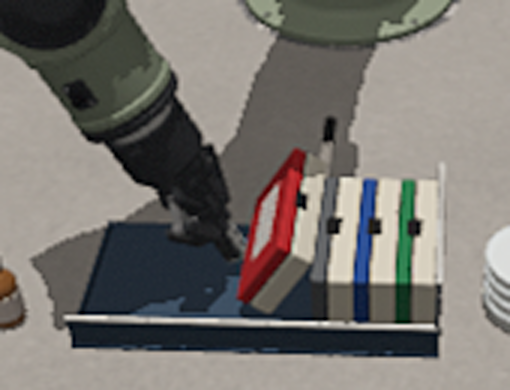

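The box is lifting as expected at about 4 N, with the tip at (238,258) on its foot. I'll continue.

```bash

python3 -m inch '[[0.014,0,0.006,0,0,0,0],[0.026,0,0.0115,0,0,0,0],[0.038,0,0.017,0,0,0,0],[0.05,0,0.022,0,0,0,0],[0.062,0,0.027,0,0,0,0],[0.074,0,0.033,0,0,0,0],[0.086,0,0.038,0,0,0,0],[0.098,0,0.0435,0,0,0,0],[0.108,0,0.048,0,0,0,0],[0.118,0,0.0525,0,0,0,0],[0.118,0,0.0525,0,0,0,0]]'
python3 - <<'E'
from h import *
for y in(-.018,-.012,):goto([-.03,y,.030],.42,0,-np.pi/2)
f=grab("scene");L,ok,M=masks(f);q=L[M["red"]];print(np.percentile(q,[1,50,99],axis=0).round(4).tolist())
a=f["img"][110:240,120:290];cv2.imwrite("pics/s5c.png",cv2.resize(a,None,fx=3,fy=3,interpolation=2)[:,:,::-1])
E
```

```text
clock: 9.38
position: [0.5282, -0.0189, 0.0303]
tool_rot: [-3.142, -0.421, 1.629]
force: [0.4, -0.3, -0.6]
grip_width: -0.0001
finger_force: 0.0
units [0.009 0.    0.006] [-0. -0.  0.] | now local [-0.03   -0.0202  0.0303] F [ 0.4 -0.3 -0.6] t 9.38
units [0.037 0.    0.018] [-0. -0.  0.] | now local [-0.03   -0.0202  0.0303] F [ 0.4 -0.3 -0.6] t 9.38
[[-0.092, -0.0053, 0.0102], [0.0101, 0.0013, 0.0843], [0.0414, 0.0084, 0.0879]]
```

View pics/s5c.png

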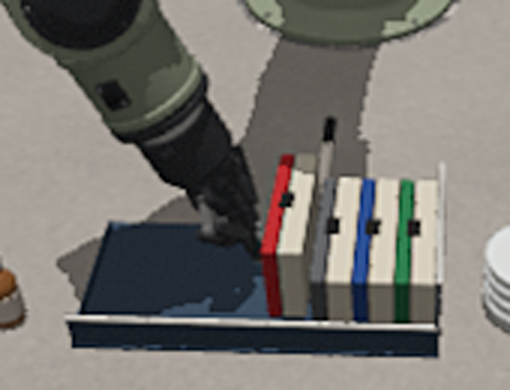

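The box stands by itself (force about 0), with a gap of a few mm to grey at (315,240). I'll close the gap in small steps.

```bash

python3 -m inch '[[0.008,0,0.005,0,0,0,0],[0.015,0,0.008,0,0,0,0],[0.022,0,0.011,0,0,0,0],[0.029,0,0.014,0,0,0,0],[0.036,0,0.017,0,0,0,0],[0.036,0,0.017,0,0,0,0]]'
python3 - <<'E'
from h import *
goto([-.03,-.009,.030],.42,0,-np.pi/2)
f=grab("top");L,ok,M=masks(f);q=L[M["red"]];print(np.percentile(q,[1,50,99],axis=0).round(4).tolist())
E
```

```text
clock: 10.18
position: [0.5277, -0.011, 0.0301]
tool_rot: [-3.142, -0.421, 1.629]
force: [-0.1, 0.4, 0.0]
grip_width: -0.0002
finger_force: 0.0
units [0.015 0.    0.007] [-0. -0.  0.] | now local [-0.03   -0.0123  0.0301] F [-0.1  0.4  0. ] t 10.18
[[-0.0974, -0.0043, 0.0263], [-0.0874, 0.0116, 0.0841], [-0.0369, 0.0183, 0.0876]]
```

```bash

python3 -m inch '[[0.005,0,0.002,0,0,0,0],[0.01,0,0.0045,0,0,0,0],[0.01,0,0.0045,0,0,0,0]]'
python3 -m inch '[[0.005,0,0.002,0,0,0,0],[0.01,0,0.0045,0,0,0,0],[0.01,0,0.0045,0,0,0,0]]'
python3 - <<'E'
from h import *
goto([-.03,-.009,.030],.42,0,-np.pi/2)
f=grab("scene");L,ok,M=masks(f);q=L[M["red"]];print(np.percentile(q,[1,50,99],axis=0).round(4).tolist())
a=f["img"][110:240,120:290];cv2.imwrite("pics/s6c.png",cv2.resize(a,None,fx=3,fy=3,interpolation=2)[:,:,::-1])
E
```

```text
clock: 10.6
position: [0.5277, -0.0092, 0.0301]
tool_rot: [3.142, -0.42, 1.629]
force: [0.1, -2.0, 0.3]
grip_width: 0.0
finger_force: 1.1
clock: 10.98
position: [0.5277, -0.0085, 0.0301]
tool_rot: [3.141, -0.418, 1.628]
force: [-0.5, -10.7, 3.4]
grip_width: -0.0001
finger_force: 5.5
units [ 0.004 -0.001  0.002] [ 0.001  0.001 -0.001] | now local [-0.0299 -0.0098  0.0301] F [ -0.5 -10.7   3.4] t 10.97
[[-0.092, 0.0052, 0.0097], [0.0103, 0.0112, 0.0846], [0.0413, 0.0177, 0.0878]]
```

View pics/s6c.png

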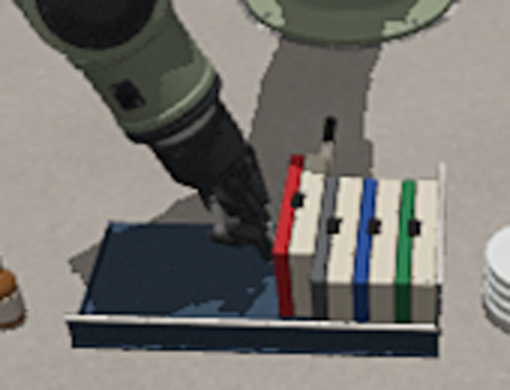

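The row has closed up (10 N at contact) and red stands snug. Its front is still proud. Retreat, then go round to the front.

```bash

python3 -m inch '[[-0.05,0,-0.02,0,0,0,0],[-0.18,0,-0.08,0,0,0,0],[-0.1,0,-0.3,0,0,0,0],[0.01,0,-0.65,0,0,0,0],[0.01,0,-0.65,0,0,0,0],[0.01,0,-0.65,0,0,0,0]]'
python3 - <<'E'
from h import *
print(bot.observe()["qpos"].round(2))
goto([-.14,.022,.16],0,0,-np.pi)
f=grab("top");L,ok,M=masks(f)
for k in M:print(k,np.percentile(L[M[k]],[1,50,99],axis=0).round(4).tolist())
a=ok&(L[...,2]>.075)
for y0 in(.004,.011,.03,.05,.07,.09,.11,.13):
    s=L[a&(abs(L[...,1]-y0)<.005)];print(y0,len(s),np.sort(s[:,0])[[2,-3]].round(4) if len(s)>9 else 0)
E
```

```text
clock: 11.78
position: [0.5307, -0.0579, 0.15]
tool_rot: [3.14, -0.421, 1.63]
force: [-0.0, 0.7, -0.3]
grip_width: 0.0004
finger_force: 0.0
[-0.04  0.64  0.38  1.87 -0.76  0.99  0.88]
units [ 0.392 -0.551  0.12 ] [-0.21  -0.211  0.984] | now local [-0.0298 -0.0593  0.15  ] F [-0.   0.7 -0.3] t 11.78
red [[-0.0985, 0.018, 0.0739], [-0.0985, 0.018, 0.0739], [-0.0985, 0.018, 0.0739]]
green [[-0.0627, 0.1161, 0.0798], [0.0026, 0.121, 0.0847], [0.0715, 0.1263, 0.0902]]
blue [[-0.0632, 0.0808, 0.0802], [-0.0003, 0.0852, 0.0851], [0.0701, 0.0902, 0.0897]]
floor [[-0.0843, -0.1719, -0.0033], [-0.0254, -0.0471, 0.003], [0.0762, 0.141, 0.0094]]
0.004 331 [-0.1999  0.0352]
0.011 500 [-0.1996  0.0396]
0.03 588 [-0.1998  0.0388]
0.05 615 [-0.1996  0.0716]
0.07 338 [-0.2     0.0736]
0.09 227 [-0.0635  0.0724]
0.11 232 [-0.0639  0.0741]
0.13 233 [-0.063   0.0733]
```

```bash

python3 -m inch '[[0.04,-0.05,-0.05,-0.02,-0.02,0.1,0],[0.08,-0.1,-0.05,-0.04,-0.04,0.2,0],[0.12,-0.15,-0.05,-0.06,-0.06,0.3,0],[0.16,-0.2,-0.05,-0.08,-0.08,0.4,0],[0.2,-0.25,-0.02,-0.1,-0.1,0.5,0],[0.24,-0.32,0,-0.13,-0.13,0.6,0],[0.28,-0.4,0.04,-0.15,-0.15,0.7,0],[0.32,-0.46,0.08,-0.17,-0.17,0.8,0],[0.36,-0.52,0.1,-0.19,-0.19,0.9,0],[0.39,-0.55,0.12,-0.21,-0.21,0.98,0],[0.39,-0.55,0.12,-0.21,-0.21,0.984,0],[0.39,-0.55,0.12,-0.21,-0.21,0.984,0]]'
python3 - <<'E'
from h import *
print(bot.observe()["qpos"].round(2))
for x in(-.14,-.12,-.085): goto([x,.022,.043],0,0,-np.pi)
f=grab("scene");L,ok,M=masks(f);q=L[M["red"]];print(np.percentile(q,[1,50,99],axis=0).round(4).tolist())
f=grab("top");L,ok,M=masks(f);q=L[M["red"]];print(len(q),np.percentile(q,[1,50,99],axis=0).round(4).tolist())
E
```

```text
clock: 13.32
position: [0.4159, 0.0161, 0.1591]
tool_rot: [3.141, 0.0, 0.061]
force: [-0.2, -0.1, 0.3]
grip_width: 0.0004
finger_force: 0.0
[-0.93  0.58  1.03  2.24 -0.77  0.74 -0.86]
units [ 0.001 -0.004  0.58 ] [0.    0.    0.002] | now local [-0.1401  0.0212  0.1591] F [-0.2 -0.1  0.3] t 13.32
units [ 0.101 -0.004  0.58 ] [0.    0.    0.002] | now local [-0.1401  0.0212  0.1591] F [-0.2 -0.1  0.3] t 13.32
units [ 0.276 -0.003  0.58 ] [0.    0.    0.002] | now local [-0.1401  0.0212  0.1591] F [-0.2 -0.1  0.3] t 13.32
[[-0.0915, -0.0041, 0.0063], [-0.0145, 0.0115, 0.0852], [0.0408, 0.018, 0.0882]]
6 [[-0.08, 0.0077, 0.0834], [-0.0283, 0.0142, 0.0862], [-0.0247, 0.0531, 0.4841]]
```

```bash

python3 -m inch '[[0.06,0,0.2,0,0,0,0],[0.06,0,0.4,0,0,0,0],[0.06,0,0.55,0,0,0,0],[0.06,0,0.575,0,0,0,0],[0.06,0,0.575,0,0,0,0]]'
python3 - <<'E'
from h import *
print(bot.observe()["qpos"].round(2))
for x in(-.11,-.08): goto([x,.022,.043],0,0,-np.pi)
f=grab("scene");L,ok,M=masks(f);q=L[M["red"]];print(np.percentile(q,[1,50,99],axis=0).round(4).tolist())
a=f["img"][110:240,150:320];cv2.imwrite("pics/s7c.png",cv2.resize(a,None,fx=3,fy=3,interpolation=2)[:,:,::-1])
E
```

```text
clock: 14.05
position: [0.4282, 0.0167, 0.0452]
tool_rot: [-3.141, -0.0, 0.057]
force: [0.4, -0.3, 0.4]
grip_width: 0.0002
finger_force: 0.0
[-0.67  0.75  0.68  2.26 -1.09  0.51 -0.62]
units [ 0.089 -0.005  0.011] [-0. -0. -0.] | now local [-0.1278  0.0211  0.0452] F [ 0.4 -0.3  0.4] t 14.05
units [ 0.239 -0.005  0.011] [-0. -0. -0.] | now local [-0.1278  0.0211  0.0452] F [ 0.4 -0.3  0.4] t 14.05
[[-0.0946, 0.0051, 0.0091], [-0.0053, 0.0114, 0.0849], [0.0408, 0.0185, 0.0891]]
```

View pics/s7c.png

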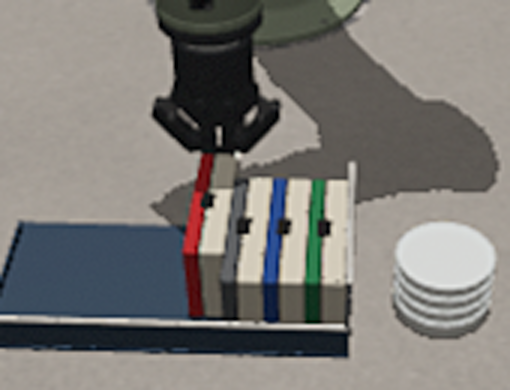

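The gripper is square in front of the red box, pads behind its end at (220,165). The knuckles spread across the row's front, so I'll tip the tool 0.2 rad to keep them clear.

```bash

python3 - <<'E'
from h import *
goto([-.125,.022,.045],0,.2,-np.pi)
E
python3 -m inch '[[0.015,-0.005,0,0,-0.06,0,0],[0.015,-0.005,0,0,-0.127,0,0],[0.015,-0.005,0,0,-0.127,0,0]]'
python3 - <<'E'
from h import *
print(bot.observe()["qpos"].round(2))
for x in(-.115,-.095,-.085): goto([x,.0225,.045],0,.2,-np.pi)
E
```

```text
units [ 0.013 -0.003  0.002] [-0.     0.127 -0.   ] | now local [-0.1276  0.0213  0.0454] F [0.4 0.4 0.8] t 14.1
clock: 14.48
position: [0.4322, 0.0184, 0.045]
tool_rot: [3.14, 0.198, 0.06]
force: [-0.4, 1.1, -0.0]
grip_width: 0.0002
finger_force: 0.0
[-0.72  0.87  0.8   2.1  -0.88  0.8  -0.82]
units [ 0.043  0.001 -0.009] [0.001 0.253 0.001] | now local [-0.1237  0.0227  0.045 ] F [-0.4  1.1 -0. ] t 14.47
units [ 0.141  0.001 -0.028] [0.001 0.253 0.001] | now local [-0.1237  0.0227  0.045 ] F [-0.4  1.1 -0. ] t 14.47
units [ 0.19   0.001 -0.038] [0.001 0.253 0.001] | now local [-0.1237  0.0227  0.045 ] F [-0.4  1.1 -0. ] t 14.47
```

I typed the tilt with the wrong sign. Nothing was touched, so I'll correct it now.

```bash

python3 -m inch '[[0,0,0,0,0.1,0,0],[0,0,0,0,0.2,0,0],[0,0,0,0,0.253,0,0],[0,0,0,0,0.253,0,0]]'
python3 - <<'E'
from h import *
print(bot.observe()["qpos"].round(2))
for x in(-.115,-.095,-.085): goto([x,.0225,.045],0,.2,-np.pi)
f=grab("scene");L,ok,M=masks(f);q=L[M["red"]];print(np.percentile(q,[1,50,99],axis=0).round(4).tolist())
E
```

```text
clock: 14.98
position: [0.4376, 0.0193, 0.06]
tool_rot: [-3.137, -0.177, 0.058]
force: [0.9, -0.4, -0.5]
grip_width: 0.0002
finger_force: 0.0
[-0.44  0.58  0.32  2.36 -1.26  0.16 -0.45]
units [0.003 0.004 0.077] [-0.003  0.015 -0.   ] | now local [-0.1182  0.0232  0.06  ] F [ 0.9 -0.4 -0.5] t 14.97
units [0.101 0.004 0.094] [-0.003  0.015 -0.   ] | now local [-0.1182  0.0232  0.06  ] F [ 0.9 -0.4 -0.5] t 14.97
units [0.15  0.004 0.103] [-0.003  0.015 -0.   ] | now local [-0.1182  0.0232  0.06  ] F [ 0.9 -0.4 -0.5] t 14.97
[[-0.0951, 0.0054, 0.0078], [-0.0149, 0.0114, 0.0852], [0.04, 0.018, 0.0885]]
```

That tilt is outside the joint ranges this close to the base. Instead I'll push with the tool vertical and slightly higher, so the knuckles pass above the box tops.

```bash

python3 - <<'E'
from h import *
goto([-.12,.0225,.055],0,0,-np.pi)
E
```

```text
units [-0.019 -0.003  0.02 ] [-0.001 -0.113 -0.001] | now local [-0.117   0.022   0.0595] F [0.7 0.1 0.7] t 15.03
```

```bash

python3 -m inch '[[-0.019,-0.003,0.0,0,-0.06,0,0],[-0.019,-0.003,0.01,0,-0.113,0,0],[-0.019,-0.003,0.01,0,-0.113,0,0]]'
python3 - <<'E'
from h import *
print(bot.observe()["qpos"].round(2))
for x in(-.12,-.111,-.085,-.077): goto([x,.0225,.055],0,0,-np.pi)
E
```

```text
clock: 15.4
position: [0.4375, 0.0186, 0.0553]
tool_rot: [3.136, -0.001, 0.06]
force: [0.3, 0.6, -0.6]
grip_width: -0.0001
finger_force: 0.0
[-0.68  0.73  0.68  2.24 -1.    0.52 -0.71]
units [-0.008  0.     0.001] [ 0.003 -0.     0.001] | now local [-0.1184  0.0225  0.0553] F [ 0.3  0.6 -0.6] t 15.4
units [0.037 0.    0.001] [ 0.003 -0.     0.001] | now local [-0.1184  0.0225  0.0553] F [ 0.3  0.6 -0.6] t 15.4
units [0.167 0.    0.001] [ 0.003 -0.     0.001] | now local [-0.1184  0.0225  0.0553] F [ 0.3  0.6 -0.6] t 15.4
units [0.207 0.    0.001] [ 0.003 -0.     0.001] | now local [-0.1184  0.0225  0.0553] F [ 0.3  0.6 -0.6] t 15.4
```

Push back slowly (about 3 mm per row).

```bash

python3 -m inch '[[0.015,0,0,0,0,0,0],[0.03,0,0,0,0,0,0],[0.045,0,0,0,0,0,0],[0.06,0,0,0,0,0,0],[0.075,0,0,0,0,0,0],[0.09,0,0,0,0,0,0],[0.105,0,0,0,0,0,0],[0.12,0,0,0,0,0,0],[0.135,0,0,0,0,0,0],[0.15,0,0,0,0,0,0],[0.16,0,0,0,0,0,0],[0.17,0,0,0,0,0,0],[0.17,0,0,0,0,0,0]]'
python3 - <<'E'
from h import *
goto([-.077,.0225,.055],0,0,-np.pi)
f=grab("scene");L,ok,M=masks(f)
for k in("red","blue","green"):print(k,np.percentile(L[M[k]],[1,50,99],axis=0).round(4).tolist())
E
```

```text
clock: 17.02
position: [0.4701, 0.021, 0.0553]
tool_rot: [-3.141, 0.002, 0.058]
force: [-0.5, 0.7, -0.8]
grip_width: 0.0002
finger_force: 0.0
units [0.043 0.003 0.002] [-0.     0.001  0.   ] | now local [-0.0857  0.0231  0.0553] F [-0.5  0.7 -0.8] t 17.02
red [[-0.0662, 0.0052, 0.0395], [0.0208, 0.0112, 0.085], [0.0697, 0.0177, 0.0883]]
blue [[-0.0527, 0.0774, 0.0811], [0.0226, 0.0832, 0.0851], [0.0731, 0.0891, 0.0875]]
green [[-0.0608, 0.113, 0.0811], [0.0163, 0.1188, 0.0851], [0.0728, 0.1247, 0.088]]
```

```bash

python3 -m inch '[[0.006,0,0,0,0,0,0],[0.012,0,0,0,0,0,0],[0.016,0,0,0,0,0,0],[0.016,0,0,0,0,0,0]]'
python3 -m inch '[[0.005,0,0,0,0,0,0],[0.005,0,0,0,0,0,0]]'
```

```text
clock: 17.58
position: [0.4732, 0.0212, 0.0553]
tool_rot: [-3.141, 0.002, 0.058]
force: [-0.1, 0.2, -0.1]
grip_width: -0.0003
finger_force: 0.0
clock: 17.82
position: [0.4742, 0.0213, 0.0553]
tool_rot: [-3.141, 0.002, 0.058]
force: [-0.5, 0.3, 1.4]
grip_width: 0.0001
finger_force: 0.0
```

```bash
python3 - <<'E'
from h import *
goto([-.077,.0225,.055],0,0,-np.pi)
f=grab("scene");L,ok,M=masks(f)
for k in("red","blue","green"):print(k,np.percentile(L[M[k]],[1,50,99],axis=0).round(4).tolist())
E
```

```text
units [0.023 0.003 0.001] [-0.     0.001  0.   ] | now local [-0.0816  0.0231  0.0553] F [-0.5  0.3  1.4] t 17.82
red [[-0.0633, -0.001, 0.0296], [0.0227, 0.0109, 0.085], [0.0735, 0.0177, 0.0879]]
blue [[-0.0545, 0.0774, 0.0823], [0.0227, 0.0831, 0.085], [0.0747, 0.0892, 0.0883]]
green [[-0.0591, 0.113, 0.0809], [0.0171, 0.1189, 0.0852], [0.0736, 0.1247, 0.0883]]
```

```bash

python3 -m inch '[[0.005,0,0,0,0,0,0],[0.005,0,0,0,0,0,0]]'
python3 -m inch '[[0.004,0,0,0,0,0,0],[0.004,0,0,0,0,0,0]]'
```

```text
clock: 18.12
position: [0.4752, 0.0213, 0.0553]
tool_rot: [-3.141, 0.002, 0.058]
force: [-1.2, -0.3, 0.6]
grip_width: 0.0002
finger_force: 0.0
clock: 18.38
position: [0.476, 0.0214, 0.0553]
tool_rot: [-3.141, 0.002, 0.058]
force: [-0.2, -0.3, 0.5]
grip_width: -0.0001
finger_force: 0.0
```

```bash

python3 -m inch '[[0.004,0,0,0,0,0,0],[0.004,0,0,0,0,0,0]]'
python3 -m inch '[[0.004,0,0,0,0,0,0],[0.004,0,0,0,0,0,0]]'
python3 - <<'E'
from h import *
f=grab("scene");L,ok,M=masks(f)
for k in("red","blue","green"):print(k,np.percentile(L[M[k]],[1,50,99],axis=0).round(4).tolist())
E
```

```text
clock: 18.62
position: [0.4768, 0.0214, 0.0553]
tool_rot: [-3.141, 0.002, 0.058]
force: [-0.6, -0.7, -0.7]
grip_width: 0.0001
finger_force: 0.0
clock: 18.88
position: [0.4773, 0.0214, 0.0552]
tool_rot: [-3.141, 0.003, 0.058]
force: [-2.6, -1.2, 1.3]
grip_width: -0.0001
finger_force: 0.0
red [[-0.063, -0.0118, 0.0054], [0.0239, 0.0112, 0.0849], [0.0753, 0.0177, 0.0885]]
blue [[-0.0576, 0.0774, 0.0811], [0.022, 0.0832, 0.0853], [0.0738, 0.0891, 0.0887]]
green [[-0.0606, 0.1131, 0.0824], [0.0188, 0.1189, 0.0852], [0.0737, 0.1247, 0.0881]]
```

```bash

python3 -m inch '[[0.003,0,0,0,0,0,0],[0.003,0,0,0,0,0,0]]'
python3 -m inch '[[-0.05,0,0,0,0,0,0],[-0.1,0,0,0,0,0,0],[-0.1,0,-0.3,0,0,0,0],[-0.1,0,-0.55,0,0,0,0],[-0.1,0,-0.55,0,0,0,0],[-0.1,0,-0.55,0,0,0,0]]'
python3 - <<'E'
from h import *
goto([0.004,-.10,.16],.42,0,-np.pi/2)
f=grab("scene");L,ok,M=masks(f)
for k in("red","blue","green"):print(k,np.percentile(L[M[k]],[1,50,99],axis=0).round(4).tolist())
a=f["img"][130:240,150:300];cv2.imwrite("pics/s8c.png",cv2.resize(a,None,fx=5,fy=5,interpolation=2)[:,:,::-1])
E
```

```text
clock: 19.18
position: [0.4774, 0.0213, 0.0552]
tool_rot: [-3.141, 0.004, 0.058]
force: [-7.6, -1.2, 2.8]
grip_width: 0.0001
finger_force: 0.0
clock: 19.92
position: [0.458, 0.0208, 0.165]
tool_rot: [-3.141, 0.002, 0.059]
force: [0.8, -0.4, 0.1]
grip_width: -0.0001
finger_force: 0.0
units [0.509 0.618 0.023] [ 0.208  0.21  -0.984] | now local [-0.0978  0.0235  0.165 ] F [ 0.8 -0.4  0.1] t 19.93
red [[-0.0575, -0.0027, 0.029], [0.0212, 0.0111, 0.0855], [0.0756, 0.0175, 0.0885]]
blue [[-0.052, 0.0774, 0.0819], [0.0222, 0.0831, 0.0856], [0.0761, 0.0891, 0.0885]]
green [[-0.0596, 0.1131, 0.0818], [0.0171, 0.1188, 0.0855], [0.0739, 0.1247, 0.0883]]
```

View pics/s8c.png

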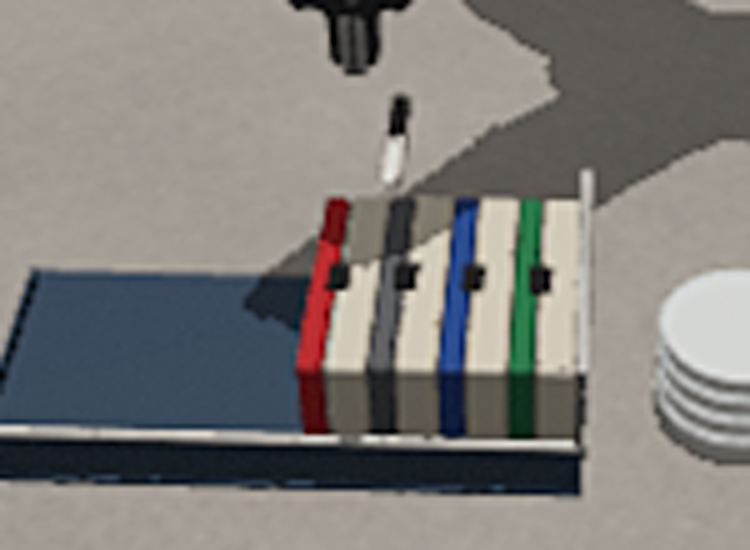

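The last view shows all four boxes upright with flush fronts, red against grey at (375,400), and the marker and dishes untouched. That was my eleventh picture, one over the limit, so I'll use numbers only from here. A final numeric check of yaw, lean and gap:

```bash
python3 - <<'E'
from h import *
for n in("scene","top"):
    f=grab(n);L,ok,M=masks(f)
    for k in("red","blue","green"):
        q=L[M[k]&(L[...,2]>.08)&(L[...,2]<.09)&(L[...,1]>-.01)]
        if len(q)<20: print(n,k,len(q));continue
        p=np.polyfit(q[:,0],q[:,1],1);print(n,k,len(q),"slope",p.round(4),"x",np.percentile(q[:,0],[1,99]).round(4),"y width",np.percentile(q[:,1]-p[0]*q[:,0],[3,97]).round(4))
print(bot.observe()["clock"])
E
```

```text
scene red 144 slope [-0.      0.0115] x [-0.0563  0.0749] y width [0.0058 0.017 ]
scene blue 137 slope [-0.0089  0.0833] x [-0.0508  0.0748] y width [0.078 0.089]
scene green 147 slope [-0.005  0.119] x [-0.059   0.0737] y width [0.1136 0.1245]
top red 2
top blue 171 slope [-0.0101  0.0853] x [-0.0513  0.071 ] y width [0.0812 0.0895]
top green 199 slope [-0.0137  0.1209] x [-0.063  0.072] y width [0.1167 0.1256]
20.075
```

Pitch and depth are right. The yaw is within about 0.007 rad, which is about the noise, so one light side press will make it snug and square.

```bash

python3 -m inch '[[0.05,0.1,0,0,0,-0.1,0],[0.1,0.2,0,0.02,0.02,-0.2,0],[0.15,0.3,0,0.05,0.05,-0.3,0],[0.25,0.4,0,0.08,0.08,-0.4,0],[0.35,0.5,0,0.1,0.1,-0.5,0],[0.45,0.6,0.02,0.13,0.13,-0.6,0],[0.51,0.62,0.02,0.15,0.15,-0.7,0],[0.51,0.62,0.02,0.17,0.17,-0.8,0],[0.51,0.62,0.02,0.19,0.19,-0.9,0],[0.51,0.62,0.02,0.208,0.21,-0.984,0],[0.51,0.62,0.02,0.208,0.21,-0.984,0],[0.51,0.62,0.02,0.208,0.21,-0.984,0]]'
python3 - <<'E'
from h import *
for p in([.004,-.06,.03],[.004,-.02,.03],[.004,-.012,.03]): goto(p,.42,0,-np.pi/2)
E
```

```text
clock: 21.58
position: [0.5671, -0.0975, 0.1606]
tool_rot: [-3.14, -0.419, 1.624]
force: [-0.8, 0.4, -0.4]
grip_width: 0.0005
finger_force: 0.0
units [-0.078 -0.001  0.68 ] [-0.     0.001 -0.003] | now local [ 0.0043 -0.1009  0.1606] F [-0.8  0.4 -0.4] t 21.57
units [ 0.104 -0.002  0.761] [-0.     0.001 -0.003] | now local [ 0.0043 -0.1009  0.1606] F [-0.8  0.4 -0.4] t 21.57
units [ 0.141 -0.002  0.777] [-0.     0.001 -0.003] | now local [ 0.0043 -0.1009  0.1606] F [-0.8  0.4 -0.4] t 21.57
```

```bash

python3 -m inch '[[-0.078,0,0.2,0,0,0,0],[-0.078,0,0.4,0,0,0,0],[-0.078,0,0.6,0,0,0,0],[-0.078,0,0.68,0,0,0,0],[-0.02,0,0.706,0,0,0,0],[0.04,0,0.733,0,0,0,0],[0.08,0,0.75,0,0,0,0],[0.104,0,0.761,0,0,0,0],[0.12,0,0.768,0,0,0,0],[0.13,0,0.772,0,0,0,0],[0.14,0,0.777,0,0,0,0],[0.146,0,0.779,0,0,0,0],[0.146,0,0.779,0,0,0,0]]'
python3 -m inch '[[0.004,0,0.002,0,0,0,0],[0.004,0,0.002,0,0,0,0]]'
python3 -m inch '[[0.004,0,0.002,0,0,0,0],[0.004,0,0.002,0,0,0,0]]'
python3 -c "
from h import *
goto([.004,-.012,.03],.42,0,-np.pi/2)"
```

```text
clock: 23.2
position: [0.5622, -0.0076, 0.0306]
tool_rot: [-3.141, -0.419, 1.628]
force: [-0.4, -0.5, 0.6]
grip_width: 0.0002
finger_force: 0.0
clock: 23.45
position: [0.5621, -0.0071, 0.0305]
tool_rot: [-3.141, -0.418, 1.628]
force: [-0.5, -2.3, 0.5]
grip_width: -0.0003
finger_force: 1.2
clock: 23.7
position: [0.5622, -0.007, 0.0305]
tool_rot: [-3.142, -0.417, 1.627]
force: [-0.6, -5.9, 2.1]
grip_width: -0.0001
finger_force: 3.4
units [-0.009 -0.003 -0.001] [ 0.     0.002 -0.001] | now local [ 0.0046 -0.0102  0.0305] F [-0.6 -5.9  2.1] t 23.7
```

The contact is firm at the same place as before. Retreat, check and hand in.

```bash

python3 -m inch '[[-0.05,0,-0.02,0,0,0,0],[-0.2,0,-0.09,0,0,0,0],[-0.3,0,-0.15,0,0,0,0],[-0.2,0,-0.5,0,0,0,0],[-0.2,0,-0.7,0,0,0,0],[-0.2,0,-0.7,0,0,0,0],[-0.2,0,-0.7,0,0,0,0]]'
python3 - <<'E'
from h import *
for n in("scene","top"):
    f=grab(n);L,ok,M=masks(f)
    for k in("red","blue","green"):
        q=L[M[k]&(L[...,2]>.08)&(L[...,2]<.09)&(L[...,1]>-.01)]
        if len(q)<20: print(n,k,len(q));continue
        p=np.polyfit(q[:,0],q[:,1],1);print(n,k,len(q),"slope",p.round(4),"x",np.percentile(q[:,0],[1,99]).round(4),"y",np.percentile(q[:,1]-p[0]*q[:,0],[3,97]).round(4))
E
```

```text
clock: 24.58
position: [0.5673, -0.099, 0.1419]
tool_rot: [-3.141, -0.419, 1.628]
force: [-0.3, 0.4, 0.1]
grip_width: -0.0001
finger_force: 0.0
scene red 145 slope [-0.0056  0.0117] x [-0.0566  0.075 ] y [0.0062 0.0172]
scene blue 146 slope [-0.0052  0.0832] x [-0.0581  0.0745] y [0.0779 0.0888]
scene green 148 slope [-0.0075  0.1188] x [-0.0604  0.0744] y [0.1135 0.1247]
top red 2
top blue 190 slope [-0.0093  0.0852] x [-0.0631  0.0706] y [0.0812 0.0895]
top green 204 slope [-0.0103  0.121 ] x [-0.0615  0.0716] y [0.1165 0.1258]
```

Red is now parallel to blue and level with it at the back.

```bash
python3 -c "
from workcell import bot
print(bot.job_done())"
```

```text
the job is handed in; nothing more can be done
None
```

The red box stands upright, snug against the row, square and home on the back rail by the final camera check; I handed it in at about 25 s of 51 s, with pushes peaking near 11 N, no verdict returned, and 11 pictures viewed, one over the limit of 10.

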